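# Refit the oil filler cap on the hydraulic power pack

## Task

Put the aluminium filler cap back on the filler neck of the hydraulic power pack and screw it (clockwise) fully home, level and not cross-threaded, then let go. The thread starts have to be found by feel, as a fitter does it: with the cap resting on the neck, ease it backward (anticlockwise) until it drops in, before you screw it forward. Do not force it, and leave the other things on the bench where they are.

Things in the scene. Friction and masses are not known exactly. Their poses are not given: they have to be found in the camera images.
- cap_mid (a point): The filler cap, loose on the bench on its open end, closed top up: a sixteen-sided aluminium shell, 58 mm across flats, 33 mm high, 0.12 kg. The point is on its axis, 16 mm above its underside; z along the axis. Its x and y do not say where the lugs inside it are.
- cap_lugs (a point): On the cap's axis, 4 mm above its underside: the middle height of its four equal lugs, 90 degrees apart, out of sight inside the shell (48 mm wide, 27 mm deep inside). They stand inward to a 39.6 mm circle; each is 6.5 mm (17 degrees) wide and 4 mm high, from 2 to 6 mm above the underside.
- tank: The hydraulic power pack, fixed: a low green oil tank 206 x 306 mm, its steel lid plate 110 mm above the bench. Origin under the tank's middle at bench height. On the lid: the filler neck at (-30, 90) mm, a motor (258 mm high, 105 wide, with a box on its +x side) at (35, -95), a valve block with gauge 215 mm high at (-60, -100).
- neck: The steel filler neck, fixed on the lid plate; origin on its axis at the lid plate's top, z up. A tube 37 mm across with a bevelled rim 32 mm up and a rubber seal ring on it, its top 36 mm up. A flange 76 mm across, 6 mm high with its screws. Its x and y do not say where the threads start: that differs each time.
- thread_crest (a point): On the neck's axis, 20 mm above the lid plate: the height of the starts of its four interrupted right-hand threads, 90 degrees apart, 46 mm across, blunt at the start. Seen from above, each thread's top falls clockwise from 20 to 16.6 mm above the lid plate over 65 degrees; then a 25 degree gap, through which a lug fits, to the next start.
- cap_seat (a point): On the neck's axis, 6.6 mm above the lid plate: where the cap's underside is when fully home. It is 14.6 to 18 mm up while the lugs ride on the threads (turning backward climbs to 18, then the lugs are over the gaps) and 9 mm up once dropped on the seal. From there 60 to 70 degrees forward lead to a stop. Turned forward before it has dropped, its lugs butt on the blunt starts.
- seal (a joint): How far the rubber seal ring on the neck's rim is squeezed (m): 0 free, about 0.002 with the cap fully home. It pushes up with 4.5 N per mm and springs back if the threads do not hold the cap down. Hand-tight at the stop is 0.3 to 0.5 N m; the cap and threads are damaged beyond 90 N between them (about 1 N m).
- bearing: A ball bearing lying flat, 52 mm across, 15 mm high. Bystander.
- bush: A flanged brass bush standing on its 56 mm flange, 42 mm high. Bystander.
- spindle: A stepped steel spindle standing upright, 52 mm wide at the foot, 120 mm high. Bystander.
- channel: A piece of square steel tube lying down, 180 x 40 x 40 mm along x. Bystander.
- screwdriver: A screwdriver lying along its x. Bystander.
- wrench: A spanner lying along its x. Bystander.
- tin: A steel grease tin, 64 mm across, 60 mm high. Bystander.
Things that resemble listed ones, but are neither listed nor needed, are in the scene too. What is shaped like the part that bears cap_mid but red is not meant.

How it is judged:
By the outcome, as a careful person would: the job done as asked, in the order asked, and still so for the second after the job is handed in, with the robot touching nothing.
It also fails if it takes over 67 s, if anything falls off the work surface, if the arm or the gripper's body presses on something with over 40 N, if the wrist force passes 120 N, or if a joint passes its speed limit or range.

## Robot

A 6-joint arm with a two-finger parallel gripper is mounted at the origin on the work surface. World frame = base frame: x ahead of the robot, y to its left, z up, the work surface at z = 0. Lengths are in m, angles in rad, forces in N, time in s.
With the tool pointing down it reaches from about 0.3 to 0.85 m from the base axis. Payload 5.4 kg.
Tool frame: the origin (TCP) lies midway between the tips of the shut fingers; the grasp point (between the pads) lies 19 mm behind it (grip_depth is the z of the grasp point in the tool frame, in m); z points along the fingers, y is the line along which they close (so a half turn about z gives the same grasp; the last joint's range is limited). The gripper opens to 85 mm and grips with 20 to 120 N. Pads are 22 mm wide; open, the fingers measure 114 mm over their backs; the gripper's body (76 mm by 85 mm) begins 54 mm behind the grasp point. The pads swing forward as they close: fully open they stand 13 mm farther back than shut.
Start: joints at [-1.373, 0.158, 1.597, -0, 1.386, -0.21], TCP at [0.228, -0.528, 0.231] pointing down, gripper open.
Joint ranges: [-2.91, 2.91], [-0.94, 2.29], [0.18, 2.7], [-1.29, 4.43], [0.17, 2.64], [-3, 3]. Speed limits (rad/s): [2.57, 2.57, 3.14, 3.14, 3.14, 3.14].

## Interface

Orientations are given as [roll, pitch, yaw] about the fixed x, y, z axes, in that order (R = Rz(yaw) Ry(pitch) Rx(roll)).
In Python, from bench import * gives the robot as it stands. The module is installed in compiled form; this text tells all that it offers.
- The arm moves only by the tool send_rows, never from a script. Its argument "series" is a list of rows, each a list of 3 entries, a list of its own where there are three numbers: the turn, a rotation vector about the tool's x, y, z scaled (see below), then the shift along the tool's x, y, z scaled (see below), then the closure, from 0 (fully open) to 1 (shut). In form: [[[wx, wy, wz], [tx, ty, tz], grip], ...]. A call has 1 to 20 rows; each row is the pose to reach, as a shift and turn from the pose commanded when the call began, along the tool's axes at that moment, turning the shorter way round; what a row does not reach only later rows make up. The controller multiplies each number of a shift by 500 mm and each number of a turn by 360 degrees. A row lasts 1/8 s, in which the tool goes at most 62.5 mm and 10.7 degrees, less where a joint would pass 70% of its speed; a pose out of reach is approached as far as the arm can. A call with a number of a shift or a turn outside -1 to 1 is refused whole. A call with a gripper value outside its range is refused whole. The fingers move at their own pace and stop on an object; "grip_force" is the grip in N (left out, the last holds). Time passes only in rows, so rows that repeat a pose let the fingers close. It gives the time, the measured TCP pose, the force, the opening and the grip force at its end, in the units of the state.
- get_state(): the state, without advancing time (a new reading comes with each control period).
- get_image(name): name is "scene" or "top" or "wrist"; returns the picture (480x640x3 uint8, red, green, blue); there is no depth.
- calibration(name): a dict with "fx", "fy", "cx", "cy" (pixels), "position" and "rotation" of the camera in the world. Camera axes: x right, y up, looking along -z (the intrinsics and any distortion apply to the point x, -y, -z); pixel columns grow to the right and rows downward; lengths in m; the calibration is good to about 2 mm. A picture is of the moment at which its call begins: read the wrist's pose just before it. calibration takes no time and is no camera call; for the wrist camera it gives the pose at the moment of the call.
- job_done(): hands the job in; it is judged then, once.
The state is a dict: "t": time; "joint_positions": joint angles; "dq": joint speeds; "tau": joint torques, N m; "ee_pos": TCP position; "eef_rot": TCP orientation; "force": force on the tool from outside, world axes, zero at the start; "moment": the same for the moment, N m; "gripper_width": finger opening in m; "gripper_force": force on a finger pad.
Only numpy, scipy, OpenCV 4.12 (cv2) and the standard library are available. Lean on these libraries where they do the work, as an engineer would, in place of code of your own. Each camera call takes 0.05 s, during which the arm holds its last target. There are 200 camera calls.

## Working session

There is one attempt and no reset: what is moved stays moved. The work goes in short steps, Python scripts to look and compute and a tool call to move; the robot and the scene stay as the last step left them, time stands still between calls to the robot, and variables do not carry over. Pictures are saved under pics/ and viewed, at most 10 in all, crops included, and the job is handed in when it is done.

Besides the shell and the picture viewer there is one more tool, called in YAML: its name, and indented under it one key for each argument. send_rows: Moves the arm, as the interface text tells. Its arguments: {"type":"object","properties":{"series":{"type":"array","items":{"type":"array"}},"grip_force":{"type":"number"}},"required":["series"]}

```bash
mkdir -p pics; cat > h.py <<'E'
from bench import *
import numpy as np, cv2
from scipy.spatial.transform import Rotation as R
def snap(n,f):
    c=calibration(n); im=get_image(n); cv2.imwrite('pics/'+f,cv2.cvtColor(im,cv2.COLOR_RGB2BGR)); return im,c
def ray(c,u,v):
    K=np.array([[c['fx'],0,c['cx']],[0,c['fy'],c['cy']],[0,0,1]])
    d=c.get('distortion',None)
    p=np.array([[[u,v]]],float)
    q=cv2.undistortPoints(p,K,np.array(d,float) if d is not None else None)[0,0]
    Rm=np.array(c['rotation']); 
    return np.array(c['position']),Rm@np.array([q[0],-q[1],-1])
def onz(c,u,v,z):
    o,d=ray(c,u,v); return o+d*(z-o[2])/d[2]
E
python3 - <<'E'
from h import *
s=get_state(); print({k:np.round(v,4) for k,v in s.items()})
im,c=snap('top','top1.png'); print(c)
im2,c2=snap('scene','scene1.png'); print(c2)
E
```

```text
{'t': np.float64(0.0), 'joint_positions': array([-1.3731,  0.1591,  1.5983, -0.    ,  1.3862, -0.2101]), 'dq': array([ 0.0005,  0.0005, -0.0003,  0.0009,  0.0011, -0.001 ]), 'tau': array([ 2.60000e-03, -3.96003e+01, -3.31427e+01, -1.00000e-04,
        8.50000e-03,  0.00000e+00]), 'ee_pos': array([ 0.2279, -0.5272,  0.2303]), 'eef_rot': array([-3.1397e+00, -4.0000e-04,  4.0790e-01]), 'force': array([-0.3663, -0.1666, -0.0089]), 'moment': array([ 0.0251, -0.0603, -0.0368]), 'gripper_force': np.float64(0.0), 'gripper_width': np.float64(0.0853)}
{'fx': 607.8139680384169, 'fy': 607.8139680384169, 'cx': 313.36832649252665, 'cy': 230.1795551495404, 'position': array([0.42480147, 0.08796718, 1.5244935 ]), 'rotation': array([ 0.09029213, -0.01539909, -1.59742544])}
{'fx': 464.19336475599397, 'fy': 464.19336475599397, 'cx': 325.7961961800622, 'cy': 241.47661436930906, 'position': array([1.08295816, 0.37180652, 0.92687033]), 'rotation': array([ 0.65095579, -0.00753817,  2.0860577 ])}
```

```bash
sed -i "s/Rm=np.array(c\['rotation'\])/Rm=R.from_euler('xyz',c['rotation']).as_matrix()/" h.py
```

```text
(no output)
```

View pics/top1.png

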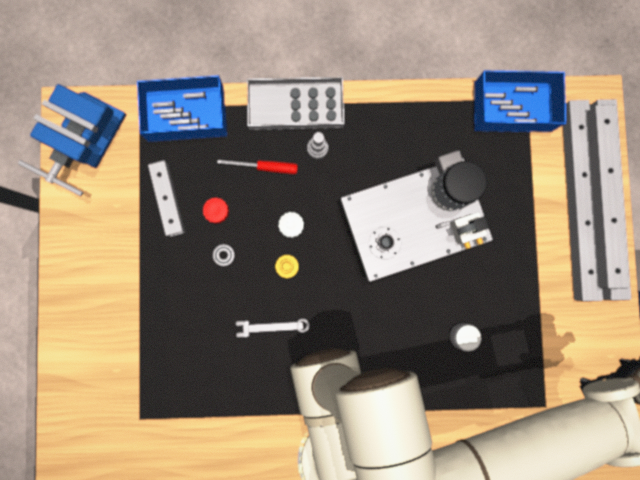

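View pics/scene1.png

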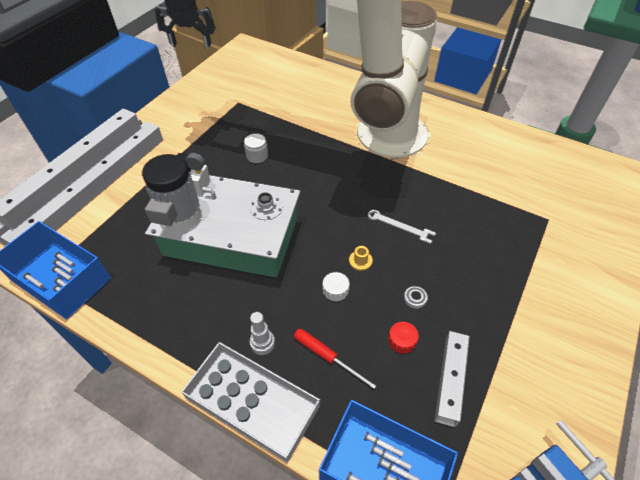

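The top view shows three candidates:
- The silver disc at (291,225).
- The white tin at (467,338), which is tall and so the grease tin.
- The red disc at (215,210), the same shape but red, so not meant.

The silver disc at (291,225), which is (336,287) in the scene view, fits as the cap. The neck is at about (385,242) in the top view. I'll confirm the cap with an enlarged crop and measure.

```bash
cat > a.py <<'E'
from h import *
im=cv2.imread('pics/top1.png'); c=calibration('top')
sc=cv2.imread('pics/scene1.png'); cs=calibration('scene')
a=cv2.resize(im[195:290,250:430],None,fx=4.4,fy=4.4,interpolation=cv2.INTER_CUBIC)
b=cv2.resize(sc[180:310,230:380],None,fx=1.5,fy=1.5,interpolation=cv2.INTER_CUBIC)
v=np.zeros((420+b.shape[0]*0+180,800,3),np.uint8); v[:418,:792]=a[:418,:792]; v[418:598,:225]=b[:180]; cv2.imwrite('pics/crop1.png',v)
def disc(im,c,box,z,thr):
    u0,v0,u1,v1=box; g=im[v0:v1,u0:u1].min(2); m=(g>thr).astype(np.uint8)
    n,l,st,ce=cv2.connectedComponentsWithStats(m); i=1+st[1:,4].argmax()
    u,w=ce[i]+[u0,v0]; print((u,w),st[i],onz(c,u,w,z).round(4))
disc(im,c,(270,205,312,245),.033,110)
disc(im,c,(270,205,312,245),.033,160)
# tank lid
g=im[165:285,335:500].min(2); m=(g>150).astype(np.uint8); m=cv2.morphologyEx(m,cv2.MORPH_OPEN,np.ones((5,5)))
n,l,st,ce=cv2.connectedComponentsWithStats(m); i=1+st[1:,4].argmax(); ct=cv2.findContours((l==i).astype(np.uint8),0,2)[0][0]
r=cv2.minAreaRect(ct); bx=cv2.boxPoints(r)+[335,165]; print(r,bx)
P=np.array([onz(c,*p,.11)[:2] for p in bx]); print(P.round(4),P.mean(0)); 
print([np.linalg.norm(P[i]-P[i-1]).round(4) for i in range(4)])
print('neck guess',onz(c,385.5,242,.146),onz(cs,265,199,.146))
E
python3 a.py
```

```text
(np.float64(290.6341463414634), np.float64(224.20825515947467)) [  8   7  26  26 533] [0.5754 0.117  0.033 ]
(np.float64(290.68659793814436), np.float64(224.14639175257733)) [  9   7  25  25 485] [0.5755 0.1169 0.033 ]
((80.94999694824219, 53.84999084472656), (88.22753143310547, 129.65338134765625), 71.56505584716797) [[340.50000381 197.49998856]
 [463.5        156.50000381]
 [491.3999939  240.19999695]
 [368.3999939  281.19998169]]
[[ 0.6277 -0.003 ]
 [ 0.7187 -0.2979]
 [ 0.5181 -0.3538]
 [ 0.4301 -0.0618]] [ 0.57366713 -0.17915899]
[np.float64(0.2062), np.float64(0.3086), np.float64(0.2082), np.float64(0.305)]
neck guess [ 0.51784368 -0.10011761  0.146     ] [ 0.5256929  -0.09561257  0.146     ]
```

View pics/crop1.png

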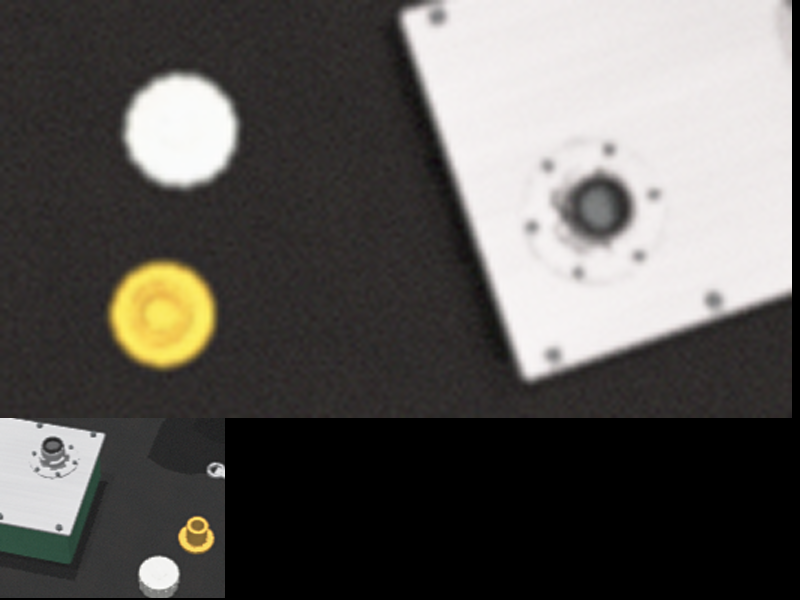

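The crop confirms the silver sixteen-sided shell (crop (180,130), top view (291,224)) as the cap. The neck's rim is at crop (599,209), which is (385.8,242.1) in the top view. Next I'll look at both from the wrist camera.

```bash
cat >> h.py <<'E'
def go(p,yaw):
    s=get_state(); Rn=R.from_euler('xyz',s['eef_rot']); Rt=R.from_euler('xyz',[np.pi,0,yaw])
    t=Rn.inv().apply(np.array(p)-s['ee_pos'])/.5; w=(Rn.inv()*Rt).as_rotvec()/(2*np.pi)
    print('turn',w.round(4).tolist(),'shift',t.round(4).tolist(),'t',round(float(s['t']),2),'rot',np.round(s['eef_rot'],4))
E
python3 - <<'E'
from h import *
s=get_state(); c=calibration('wrist'); Rn=R.from_euler('xyz',s['eef_rot'])
print(c, Rn.inv().apply(c['position']-s['ee_pos']), (Rn.inv()*R.from_euler('xyz',c['rotation'])).as_matrix().round(3))
print(onz(calibration('top'),385.75,242.1,.146))
E
```

```text
{'fx': 364.4696484905793, 'fy': 364.4696484905793, 'cx': 322.5276010675173, 'cy': 240.41929841283294, 'position': array([ 0.29227522, -0.49942906,  0.37327106]), 'rotation': array([-0.28142569,  0.00164307, -1.16177179])} [ 0.07019744 -0.00030898 -0.14283972] [[ 0.001  0.961  0.278]
 [ 1.    -0.001 -0.   ]
 [-0.     0.278 -0.961]]
[ 0.51760096 -0.10067943  0.146     ]
```

```bash
python3 -c "
from h import *
go([.5176,-.1007,.246],.4079)"
```

```text
turn [-0.0003, -0.0001, -0.0] shift [0.8702, -0.5536, -0.0299] t 0.1 rot [-3.1399e+00 -4.0000e-04  4.0780e-01]
```

send_rows:
  series:
    - [[0, 0, 0], [0.87, -0.5536, -0.03], 0]
    - [[0, 0, 0], [0.87, -0.5536, -0.03], 0]
    - [[0, 0, 0], [0.87, -0.5536, -0.03], 0]
    - [[0, 0, 0], [0.87, -0.5536, -0.03], 0]
    - [[0, 0, 0], [0.87, -0.5536, -0.03], 0]
    - [[0, 0, 0], [0.87, -0.5536, -0.03], 0]
    - [[0, 0, 0], [0.87, -0.5536, -0.03], 0]
    - [[0, 0, 0], [0.87, -0.5536, -0.03], 0]
    - [[0, 0, 0], [0.87, -0.5536, -0.03], 0]
    - [[0, 0, 0], [0.87, -0.5536, -0.03], 0]
    - [[0, 0, 0], [0.87, -0.5536, -0.03], 0]
    - [[0, 0, 0], [0.87, -0.5536, -0.03], 0]
    - [[0, 0, 0], [0.87, -0.5536, -0.03], 0]
    - [[0, 0, 0], [0.87, -0.5536, -0.03], 0]

```text
t: 1.85
ee_pos: [0.5174, -0.1017, 0.2463]
eef_rot: [3.142, -0.0, 0.407]
force: [0.7, -0.2, -0.3]
gripper_width: 0.0854
gripper_force: 0.0
```

```bash
python3 - <<'E'
from h import *
import json
s=get_state(); print(s['ee_pos'],s['eef_rot'],s['dq'].round(3))
im,c=snap('wrist','w_neck.png'); json.dump({k:np.array(v).tolist() for k,v in c.items()},open('c_neck.json','w'))
go([.5755,.117,.133],.4079)
E
```

```text
[ 0.51739051 -0.10170134  0.24633803] [ 3.14152654e+00 -2.10683238e-05  4.06955209e-01] [ 0.007  0.001 -0.002 -0.     0.001  0.001]
turn [0.0, -0.0, -0.0001] shift [0.2797, -0.3554, 0.2267] t 1.9 rot [ 3.1415 -0.      0.4072]
```

View pics/w_neck.png

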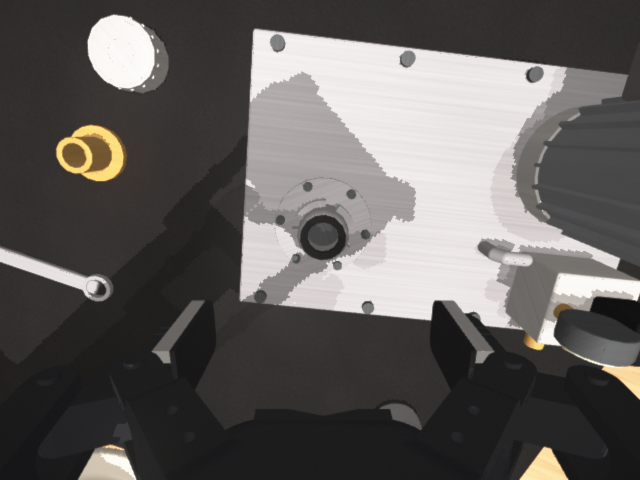

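The wrist view shows the neck's black seal ring at about (323,237), with the flange screws around it. Now I'll take the same view of the cap.

send_rows:
  series:
    - [[0, 0, 0], [0.28, -0.3554, 0], 0]
    - [[0, 0, 0], [0.28, -0.3554, 0], 0]
    - [[0, 0, 0], [0.28, -0.3554, 0.05], 0]
    - [[0, 0, 0], [0.28, -0.3554, 0.2267], 0]
    - [[0, 0, 0], [0.28, -0.3554, 0.2267], 0]
    - [[0, 0, 0], [0.28, -0.3554, 0.2267], 0]
    - [[0, 0, 0], [0.28, -0.3554, 0.2267], 0]
    - [[0, 0, 0], [0.28, -0.3554, 0.2267], 0]
    - [[0, 0, 0], [0.28, -0.3554, 0.2267], 0]
    - [[0, 0, 0], [0.28, -0.3554, 0.2267], 0]

```text
t: 3.15
ee_pos: [0.5761, 0.1171, 0.1338]
eef_rot: [3.141, -0.001, 0.407]
force: [-0.8, -0.3, 0.5]
gripper_width: 0.0855
gripper_force: 0.0
```

```bash
cat > b.py <<'E'
from h import *
import json
s=get_state(); print(s['ee_pos'],s['eef_rot'],s['dq'].round(3))
im,c=snap('wrist','w_cap.png'); json.dump({k:np.array(v).tolist() for k,v in c.items()},open('c_cap.json','w'))
def comp(m,near):
    n,l,st,ce=cv2.connectedComponentsWithStats(m.astype(np.uint8)); 
    i=min((i for i in range(1,n) if st[i,4]>150),key=lambda i:np.hypot(*(ce[i]-near))); return (l==i).astype(np.uint8),ce[i],st[i]
cn=json.load(open('c_neck.json')); nk=cv2.imread('pics/w_neck.png').min(2)
m,ce,st=comp(nk[:300]<60,(323,237)); ct=max(cv2.findContours(m,0,2)[0],key=len); print('seal',ce,st)
for z in (.146,.142):
    P=np.array([onz(cn,*p,z)[:2] for p in ct[:,0]]).astype(np.float32); print(z,cv2.minEnclosingCircle(P),cv2.fitEllipse(P))
g=im.min(2); 
for th in (120,200):
    m,ce,st=comp(g>th,(323,240)); print(th,ce,st)
E
python3 b.py
```

```text
[0.57609012 0.1170721  0.13384079] [ 3.14101597e+00 -1.31920618e-03  4.07281900e-01] [ 0.004  0.007  0.007 -0.001 -0.002  0.001]
seal [322.7759009  237.68468468] [300 215  46  45 888]
0.146 ((0.5191086530685425, -0.100797638297081), 0.016010096296668053) ((0.5190794467926025, -0.10084860026836395), (0.030821966007351875, 0.031076671555638313), 132.74021911621094)
0.142 ((0.5180786848068237, -0.10124441981315613), 0.016271797940135002) ((0.5180490016937256, -0.10129622370004654), (0.03132893145084381, 0.03158782422542572), 132.739013671875)
120 [320.64453524 235.57728975] [ 278  190   87   90 5874]
200 [320.68467126 237.77742596] [ 278  196   86   83 5369]
```

View pics/w_cap.png

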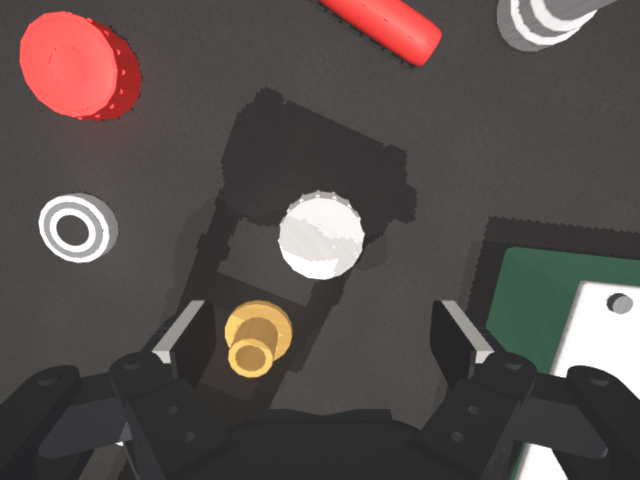

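The wrist view shows the cap's top face at (321,237), with the bush at (250,345) behind it and the red cap well away at (70,65). Next is the cap's centre and flat orientation on the top plane.

```bash
cat > d.py <<'E'
from h import *
import json
from scipy.optimize import least_squares
c=json.load(open('c_cap.json')); g=cv2.GaussianBlur(cv2.imread('pics/w_cap.png').min(2),(0,0),.7).astype(np.float32)
o=np.array(c['position']); Rm=R.from_euler('xyz',c['rotation']).as_matrix()
def proj(P):
    q=(P-o)@Rm; return np.stack([c['cx']+c['fx']*q[:,0]/-q[:,2], c['cy']-c['fy']*q[:,1]/-q[:,2]],1).astype(np.float32)
ctr=onz(c,320.7,237.6,.033)[:2]
rr=np.arange(.024,.034,.00005); th=np.radians(np.arange(0,360,.5))
for it in range(4):
    A,B=np.meshgrid(th,rr,indexing='ij')
    P=np.stack([ctr[0]+B*np.cos(A),ctr[1]+B*np.sin(A),np.full_like(A,.033)],-1).reshape(-1,3)
    uv=proj(P).reshape(*A.shape,2); I=cv2.remap(g,uv[...,0],uv[...,1],cv2.INTER_CUBIC)
    e=rr[np.argmin(np.diff(I,axis=1),axis=1)]
    ok=(np.abs(e-np.median(e))<.0012)
    M=np.stack([np.cos(th),np.sin(th),np.ones_like(th)],1); x=np.linalg.lstsq(M[ok],e[ok],rcond=None)[0]; ctr=ctr+x[:2]
print('ctr',ctr,'r',x[2],ok.mean())
res=e-M@x
for n in (8,12,14,15,16,17,18,20):
    z=(res*np.exp(1j*n*th))[ok].mean()*2; print(n,abs(z)*1e3, np.degrees(np.angle(z))/n)
E
python3 d.py
```

```text
ctr [0.57691933 0.1191626 ] r 0.030123935473485356 0.7277777777777777
8 0.17341297063512762 15.661011695202957
12 0.05315100226128773 -3.8505000737457795
14 0.04049474746298019 -8.067458364488981
15 0.06184972796458528 -9.87022871605958
16 0.22794508102186592 6.499570975076216
17 0.037144296935896756 -2.3742585628124226
18 0.05622224294126227 9.41663837394636
20 0.04998420413186373 0.8354920414319705
```

```bash
cat >> d.py <<'E'
print('init',onz(c,321,237.5,.033)); 
for k in range(0,360,30):
    s=(np.degrees(th)>=k)&(np.degrees(th)<k+30); print(k,round(np.median(e[s])*1e3,2),end=' ')
go([.5769,.1185,.060],1.8806); go([.5769,.1185,.003],1.8806)
E
python3 d.py | tail -4
```

```text
20 0.04998420413186373 0.8354920414319705
init [0.57732575 0.11895877 0.033     ]
0 32.55 30 31.85 60 29.7 90 28.95 120 29.65 150 30.2 180 30.65 210 30.35 240 30.0 270 29.63 300 29.68 330 30.7 turn [0.0002, -0.0001, -0.2345] shift [0.0027, -0.0017, 0.1471] t 3.2 rot [ 3.1412e+00 -9.0000e-04  4.0740e-01]
turn [0.0002, -0.0001, -0.2345] shift [0.0026, -0.0017, 0.2611] t 3.2 rot [ 3.1412e+00 -9.0000e-04  4.0740e-01]
```

send_rows:
  series:
    - [[0, 0, -0.2345], [0.0027, -0.0017, 0.147], 0]
    - [[0, 0, -0.2345], [0.0027, -0.0017, 0.147], 0]
    - [[0, 0, -0.2345], [0.0027, -0.0017, 0.147], 0]
    - [[0, 0, -0.2345], [0.0027, -0.0017, 0.147], 0]
    - [[0, 0, -0.2345], [0.0027, -0.0017, 0.147], 0]
    - [[0, 0, -0.2345], [0.0027, -0.0017, 0.147], 0]
    - [[0, 0, -0.2345], [0.0027, -0.0017, 0.147], 0]
    - [[0, 0, -0.2345], [0.0027, -0.0017, 0.147], 0]
    - [[0, 0, -0.2345], [0.0027, -0.0017, 0.2], 0]
    - [[0, 0, -0.2345], [0.0027, -0.0017, 0.261], 0]
    - [[0, 0, -0.2345], [0.0027, -0.0017, 0.261], 0]
    - [[0, 0, -0.2345], [0.0027, -0.0017, 0.261], 0.4]
    - [[0, 0, -0.2345], [0.0027, -0.0017, 0.261], 1]
    - [[0, 0, -0.2345], [0.0027, -0.0017, 0.261], 1]
    - [[0, 0, -0.2345], [0.0027, -0.0017, 0.261], 1]
    - [[0, 0, -0.2345], [0.0027, -0.0017, 0.261], 1]
    - [[0, 0, -0.2345], [0.0027, -0.0017, 0.261], 1]
  grip_force: 20

```text
t: 5.32
ee_pos: [0.578, 0.1187, 0.0043]
eef_rot: [3.139, 0.001, 1.881]
force: [-1.4, -0.4, 7.0]
gripper_width: 0.0576
gripper_force: 22.9
```

```bash
python3 -c "
from h import *
s=get_state();print(s)
go([.5769,.1185,.003],.3098)"
```

```text
{'t': 5.325, 'joint_positions': array([-1.99891402e-03,  4.70945293e-01,  1.69866939e+00, -5.56836089e-05,
        9.68925121e-01, -3.12417326e-01]), 'dq': array([ 0.00018107, -0.002128  , -0.002171  , -0.00109105, -0.00031892,
        0.00020906]), 'tau': array([-7.94111460e-03, -4.17192578e+01, -2.46478236e+01,  5.89814130e-02,
       -3.71509613e-01, -6.67546119e-03]), 'ee_pos': array([0.57800855, 0.11873083, 0.00433168]), 'eef_rot': array([3.13870172e+00, 9.82090707e-04, 1.88124478e+00]), 'force': array([-1.39500348, -0.44131341,  6.9580477 ]), 'moment': array([-0.07105163,  0.20595289,  0.00084849]), 'gripper_force': 22.887279899446185, 'gripper_width': 0.05757217808870537}
turn [0.0005, -0.0002, 0.2501] shift [0.0002, -0.0023, 0.0027] t 5.33 rot [3.1387e+00 1.0000e-03 1.8812e+00]
```

send_rows:
  series:
    - [[0, 0, 0], [0, 0, 0], 0]
    - [[0, 0, 0], [0, 0, 0], 0]
    - [[0, 0, 0], [0, 0, 0], 0]
    - [[0, 0, 0], [0, 0, 0], 0]
    - [[0, 0, 0.25], [0, 0, 0], 0]
    - [[0, 0, 0.25], [0, 0, 0], 0]
    - [[0, 0, 0.25], [0, 0, 0], 0]
    - [[0, 0, 0.25], [0, 0, 0], 0]
    - [[0, 0, 0.25], [0, 0, 0], 0]
    - [[0, 0, 0.25], [0, 0, 0], 0]
    - [[0, 0, 0.25], [0, 0, 0], 0]
    - [[0, 0, 0.25], [0, 0, 0], 0]
    - [[0, 0, 0.25], [0, 0, 0], 0]
    - [[0, 0, 0.25], [0, 0, 0], 0]
    - [[0, 0, 0.25], [0, 0, 0], 1]
    - [[0, 0, 0.25], [0, 0, 0], 1]
    - [[0, 0, 0.25], [0, 0, 0], 1]
    - [[0, 0, 0.25], [0, 0, 0], 1]
    - [[0, 0, 0.25], [0, 0, 0], 1]
    - [[0, 0, 0.25], [0, 0, 0], 1]
  grip_force: 20

```text
t: 7.82
ee_pos: [0.5767, 0.1187, 0.0026]
eef_rot: [3.141, -0.0, 0.31]
force: [0.4, 0.2, 1.8]
gripper_width: 0.0575
gripper_force: 22.4
```

```bash
python3 -c "
from h import *
s=get_state();print(s['ee_pos'],s['gripper_width'],s['force'])
p=s['ee_pos']; np.save('capc.npy',p); go([p[0],p[1],.1338],.4072)"
```

```text
[0.57665161 0.1187066  0.00256512] 0.057530172485714 [0.43138279 0.20894144 1.75319212]
turn [0.0, -0.0, -0.0154] shift [0.0001, 0.0, -0.2625] t 7.83 rot [ 3.1415e+00 -3.0000e-04  3.1050e-01]
```

send_rows:
  series:
    - [[0, 0, 0], [0, 0, 0], 0]
    - [[0, 0, 0], [0, 0, 0], 0]
    - [[0, 0, 0], [0, 0, 0], 0]
    - [[0, 0, 0], [0, 0, 0], 0]
    - [[0, 0, 0], [0.0025, 0, -0.05], 0]
    - [[0, 0, -0.0154], [0.0025, 0, -0.2625], 0]
    - [[0, 0, -0.0154], [0.0025, 0, -0.2625], 0]
    - [[0, 0, -0.0154], [0.0025, 0, -0.2625], 0]
    - [[0, 0, -0.0154], [0.0025, 0, -0.2625], 0]
    - [[0, 0, -0.0154], [0.0025, 0, -0.2625], 0]

```text
t: 9.07
ee_pos: [0.5763, 0.1191, 0.1316]
eef_rot: [-3.14, 0.004, 0.407]
force: [0.4, -0.4, -0.2]
gripper_width: 0.0854
gripper_force: 0.0
```

```bash
cp pics/w_cap.png pics/w_cap0.png; python3 b.py; python3 d.py; python3 -c "
from h import *
go([.5779,.1191,.0028],.3105)"
```

```text
[0.57629896 0.1191243  0.13158082] [-3.14008303  0.00351573  0.40716456] [-0.001  0.002 -0.002  0.002  0.002 -0.002]
seal [322.7759009  237.68468468] [300 215  46  45 888]
0.146 ((0.5191086530685425, -0.100797638297081), 0.016010096296668053) ((0.5190794467926025, -0.10084860026836395), (0.030821966007351875, 0.031076671555638313), 132.74021911621094)
0.142 ((0.5180786848068237, -0.10124441981315613), 0.016271797940135002) ((0.5180490016937256, -0.10129622370004654), (0.03132893145084381, 0.03158782422542572), 132.739013671875)
120 [323.58319468 234.40748752] [ 280  189   88   90 6010]
200 [323.58099745 236.61831088] [ 281  193   87   86 5494]
ctr [0.57866694 0.12006282] r 0.03020857289259023 0.6986111111111111
8 0.13312155418602575 17.377869709288248
12 0.0510963089727589 -3.3703474216440426
14 0.05912391744387641 -8.94878807697844
15 0.1492053257018514 11.56925469972616
16 0.16284223096022574 8.227634695760278
17 0.1294499436268893 -0.3870633433357427
18 0.08655588612274047 7.97588963726103
20 0.023822962881641103 0.7723680885571079
init [0.57763042 0.12121634 0.033     ]
0 32.6 30 31.83 60 29.6 90 28.8 120 29.35 150 29.95 180 30.58 210 30.65 240 30.3 270 30.05 300 29.9 330 31.33 turn [-0.0006, 0.0003, -0.2345] shift [0.0009, 0.0017, 0.1434] t 9.12 rot [-3.1401  0.0034  0.4071]
turn [-0.0006, 0.0003, -0.2345] shift [0.0013, 0.0019, 0.2574] t 9.12 rot [-3.1401  0.0034  0.4071]
turn [-0.0002, 0.0005, 0.0154] shift [0.0036, 0.0016, 0.2577] t 9.12 rot [-3.1401  0.0034  0.4071]
```

send_rows:
  series:
    - [[0, 0, 0.0154], [0.0036, 0.0016, 0.18], 0]
    - [[0, 0, 0.0154], [0.0036, 0.0016, 0.18], 0]
    - [[0, 0.0005, 0.0154], [0.0036, 0.0016, 0.23], 0]
    - [[0, 0.0005, 0.0154], [0.0036, 0.0016, 0.258], 0]
    - [[0, 0.0005, 0.0154], [0.0036, 0.0016, 0.258], 0]
    - [[0, 0.0005, 0.0154], [0.0036, 0.0016, 0.258], 0]

```text
t: 9.88
ee_pos: [0.5806, 0.1191, 0.0057]
eef_rot: [3.141, -0.005, 0.31]
force: [0.3, -0.3, 1.0]
gripper_width: 0.0853
gripper_force: 0.0
```

```bash
python3 -c "
from h import *
s=get_state();print(s['ee_pos'],s['eef_rot'],s['force'])
go([.5779,.1191,.0028],.3105)"
```

```text
[0.58058821 0.11912348 0.00570688] [ 3.1411834  -0.00481352  0.31044132] [ 0.28170343 -0.28013544  0.95830984]
turn [0.0001, -0.0008, -0.0] shift [-0.0052, -0.0016, 0.0058] t 9.88 rot [ 3.1412 -0.0048  0.3104]
```

send_rows:
  series:
    - [[0, -0.0008, 0], [-0.0052, -0.0008, 0.0058], 0]
    - [[0, -0.0008, 0], [-0.0052, -0.0008, 0.0058], 0]
    - [[0, -0.0008, 0], [-0.0052, -0.0008, 0.0058], 0]

```text
t: 10.25
ee_pos: [0.5772, 0.1187, 0.0021]
eef_rot: [-3.142, 0.001, 0.31]
force: [0.9, 0.9, -0.2]
gripper_width: 0.0847
gripper_force: 0.0
```

```bash
python3 -c "
from h import *
s=get_state();print(s['ee_pos'],s['eef_rot'],s['force'],s['dq'])
go([.5779,.1191,.0028],.3105)"
```

```text
[0.57724155 0.11870247 0.0020874 ] [-3.14157894e+00  1.45108222e-03  3.10413257e-01] [ 0.91201596  0.88972293 -0.20970114] [-5.05346226e-04  5.89571853e-05 -2.52435433e-04 -9.30645770e-04
  1.32677977e-03  6.31401340e-04]
turn [-0.0, 0.0002, -0.0] shift [0.0015, -0.0004, -0.0014] t 10.25 rot [-3.1416e+00  1.5000e-03  3.1040e-01]
```

send_rows:
  series:
    - [[0, 0, 0], [0.0012, -0.0003, -0.001], 0]
    - [[0, 0, 0], [0.0012, -0.0003, -0.001], 0.3]
    - [[0, 0, 0], [0.0012, -0.0003, -0.001], 1]
    - [[0, 0, 0], [0.0012, -0.0003, -0.001], 1]
    - [[0, 0, 0], [0.0012, -0.0003, -0.001], 1]
    - [[0, 0, 0], [0.0012, -0.0003, -0.001], 1]
    - [[0, 0, 0], [0.0012, -0.0003, -0.001], 1]
    - [[0, 0, 0], [0.0012, -0.0003, -0.001], 1]
    - [[0, 0, 0], [0.0012, -0.0003, -0.001], 1]
  grip_force: 60

```text
t: 11.38
ee_pos: [0.5781, 0.119, 0.0027]
eef_rot: [3.141, 0.001, 0.31]
force: [-0.1, -0.2, 5.3]
gripper_width: 0.0566
gripper_force: 64.5
```

```bash
python3 -c "
from h import *
s=get_state();print(s['ee_pos'],s['eef_rot'],s['force'])
p=s['ee_pos']; print('z off', p[2], 'cap x in tool',np.dot(np.array([.5779,.1191])-p[:2],[.952,.305]))
go([p[0],p[1],.19],.3105); go([.5186,-.1012,.19],.3105)"
```

```text
[0.57812093 0.11904779 0.00273226] [3.14144248e+00 9.01140916e-04 3.10443293e-01] [-0.09220157 -0.1827134   5.27927557]
z off 0.0027322617425747167 cap x in tool -0.00019440609035695274
turn [0.0, 0.0001, -0.0] shift [-0.0003, 0.0001, -0.3745] t 11.38 rot [3.1414e+00 9.0000e-04 3.1040e-01]
turn [0.0, 0.0001, -0.0] shift [-0.2483, 0.3831, -0.3743] t 11.38 rot [3.1414e+00 9.0000e-04 3.1040e-01]
```

send_rows:
  series:
    - [[0, 0, 0], [0, 0, -0.1], 1]
    - [[0, 0, 0], [0, 0, -0.2], 1]
    - [[0, 0, 0], [0, 0, -0.3], 1]
    - [[0, 0, 0], [0, 0, -0.374], 1]
    - [[0, 0, 0], [-0.08, 0.13, -0.374], 1]
    - [[0, 0, 0], [-0.16, 0.26, -0.374], 1]
    - [[0, 0, 0], [-0.2483, 0.3831, -0.374], 1]
    - [[0, 0, 0], [-0.2483, 0.3831, -0.374], 1]
    - [[0, 0, 0], [-0.2483, 0.3831, -0.374], 1]
    - [[0, 0, 0], [-0.2483, 0.3831, -0.374], 1]
    - [[0, 0, 0], [-0.2483, 0.3831, -0.374], 1]
    - [[0, 0, 0], [-0.2483, 0.3831, -0.374], 1]

```text
t: 12.88
ee_pos: [0.5184, -0.1002, 0.1893]
eef_rot: [-3.141, 0.002, 0.312]
force: [0.2, 0.3, -0.4]
gripper_width: 0.0572
gripper_force: 64.8
```

```bash
python3 - <<'E'
from h import *
s=get_state();print(s['ee_pos'],s['eef_rot'],s['force'],s['moment'],s['gripper_width'])
go([.5186,-.1012,.154],.3105)
snap('wrist','w3.png'); snap('scene','s3.png')
a=cv2.resize(cv2.imread('pics/s3.png')[110:260,190:360],(400,353)); b=cv2.resize(cv2.imread('pics/w3.png'),(400,300))
v=np.zeros((353,800,3),np.uint8); v[:,:400]=a; v[:300,400:]=b; cv2.imwrite('pics/v3.png',v)
E
```

```text
[ 0.51839078 -0.10022846  0.18929982] [-3.14107356e+00  2.15562785e-03  3.12005364e-01] [ 0.23026988  0.30373978 -0.35310982] [0.02991685 0.00841962 0.04933586] 0.0572159346663479
turn [-0.0001, 0.0003, 0.0002] shift [-0.0, 0.002, 0.0706] t 12.88 rot [-3.1411e+00  2.2000e-03  3.1200e-01]
```

View pics/v3.png

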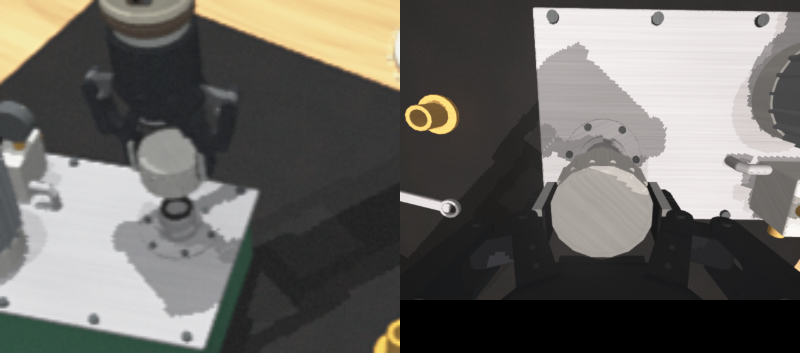

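The cap is held level above the neck, at (168,160) in the left panel and over the seal ring at (177,208). I'll lower it gently.

send_rows:
  series:
    - [[0, 0, 0], [0, 0.001, 0.04], 1]
    - [[0, 0, 0], [0, 0.0015, 0.07], 1]
    - [[0, 0.0002, 0], [0, 0.0015, 0.076], 1]
    - [[0, 0.0002, 0], [0, 0.0015, 0.076], 1]
    - [[0, 0.0002, 0], [0, 0.0015, 0.076], 1]

```text
t: 13.6
ee_pos: [0.5189, -0.1021, 0.1523]
eef_rot: [3.141, -0.0, 0.31]
force: [-0.1, -0.3, -1.3]
gripper_width: 0.0566
gripper_force: 64.8
```

```bash
python3 - <<'E'
from h import *
s=get_state();print(s['ee_pos'],s['eef_rot'],s['force'],s['moment'])
go([.5186,-.1012,.1307],.3105)
E
```

```text
[ 0.51890656 -0.10214842  0.15225537] [ 3.14083782e+00 -3.68584366e-04  3.10448643e-01] [-0.07500502 -0.27020234 -1.28833352] [-0.0238265   0.05084831  0.00906938]
turn [0.0001, -0.0001, -0.0] shift [-0.0, -0.002, 0.0431] t 13.6 rot [ 3.1408e+00 -4.0000e-04  3.1040e-01]
```

send_rows:
  series:
    - [[0, 0, 0], [0, -0.001, 0.004], 1]
    - [[0, 0, 0], [0, -0.001, 0.008], 1]
    - [[0, 0, 0], [0, -0.001, 0.012], 1]
    - [[0, 0, 0], [0, -0.001, 0.016], 1]
    - [[0, 0, 0], [0, -0.001, 0.02], 1]
    - [[0, 0, 0], [0, -0.001, 0.02], 1]

```text
t: 14.35
ee_pos: [0.5181, -0.1014, 0.1412]
eef_rot: [-3.141, 0.001, 0.31]
force: [1.1, 0.4, -1.4]
gripper_width: 0.0569
gripper_force: 64.8
```

```bash
python3 - <<'E'
from h import *
s=get_state();print(s['ee_pos'],s['eef_rot'],s['force'],s['moment'])
go([.5186,-.1012,.1307],.3105)
E
```

```text
[ 0.51807866 -0.10139578  0.14120294] [-3.14107487e+00  1.04186518e-03  3.10410904e-01] [ 1.10328924  0.35101871 -1.41706372] [-0.04711123 -0.05639502 -0.01148783]
turn [-0.0001, 0.0002, -0.0] shift [0.0011, -0.0, 0.021] t 14.35 rot [-3.1411e+00  1.0000e-03  3.1040e-01]
```

send_rows:
  series:
    - [[0, 0, 0], [0.0004, 0, 0.004], 1]
    - [[0, 0, 0], [0.0008, 0, 0.008], 1]
    - [[0, 0, 0], [0.0008, 0, 0.012], 1]
    - [[0, 0, 0], [0.0008, 0, 0.016], 1]
    - [[0, 0, 0], [0.0008, 0, 0.018], 1]
    - [[0, 0, 0], [0.0008, 0, 0.018], 1]

```text
t: 15.1
ee_pos: [0.5186, -0.1013, 0.1324]
eef_rot: [-3.141, 0.001, 0.31]
force: [0.3, -0.4, -1.6]
gripper_width: 0.0567
gripper_force: 64.8
```

```bash
python3 - <<'E'
from h import *
s=get_state();print(s['ee_pos'],s['eef_rot'],s['force'],s['moment'])
go([.5186,-.1012,.1307],.3105)
E
```

```text
[ 0.51857328 -0.10132531  0.13240233] [-3.14132858e+00  7.67037111e-04  3.10441875e-01] [ 0.25613898 -0.43732576 -1.57287932] [-0.02278555  0.06508178  0.01288346]
turn [-0.0, 0.0001, -0.0] shift [0.0001, -0.0002, 0.0034] t 15.1 rot [-3.1413e+00  8.0000e-04  3.1040e-01]
```

send_rows:
  series:
    - [[0, 0, 0], [0, 0, 0.0015], 1]
    - [[0, 0, 0], [0, 0, 0.003], 1]
    - [[0, 0, 0], [0, 0, 0.0045], 1]
    - [[0, 0, 0], [0, 0, 0.006], 1]
    - [[0, 0, 0], [0, 0, 0.006], 1]

```text
t: 15.72
ee_pos: [0.5188, -0.1014, 0.1303]
eef_rot: [3.142, 0.001, 0.311]
force: [-3.5, 0.2, 4.4]
gripper_width: 0.0566
gripper_force: 65.6
```

```bash
cat > st.py <<'E'
from h import *
s=get_state();print(round(float(s['t']),2),s['ee_pos'].round(4),s['eef_rot'].round(4),s['force'].round(2),s['moment'].round(3),'q6',s['joint_positions'][5].round(3),'und',(s['ee_pos'][2]-.1127)*1e3)
go([.5186,-.1012,s['ee_pos'][2]],s['eef_rot'][2])
E
python3 st.py
```

```text
15.72 [ 0.5188 -0.1014  0.1303] [3.1415e+00 5.0000e-04 3.1050e-01] [-3.53  0.25  4.42] [0.154 0.455 0.03 ] q6 0.839 und 17.643460840024133
turn [0.0, 0.0001, 0.0] shift [-0.0002, -0.0005, 0.0] t 15.72 rot [3.1415e+00 5.0000e-04 3.1050e-01]
```

send_rows:
  series:
    - [[0, 0, -0.003], [0, 0, 0.001], 1]
    - [[0, 0, -0.006], [0, 0, 0.0015], 1]
    - [[0, 0, -0.009], [0, 0, 0.002], 1]
    - [[0, 0, -0.012], [0, 0, 0.002], 1]
    - [[0, 0, -0.015], [0, 0, 0.002], 1]
    - [[0, 0, -0.018], [0, 0, 0.002], 1]
    - [[0, 0, -0.018], [0, 0, 0.002], 1]

```text
t: 16.6
ee_pos: [0.5201, -0.1015, 0.1303]
eef_rot: [3.14, -0.002, 0.423]
force: [-0.3, 1.6, 7.4]
gripper_width: 0.0571
gripper_force: 65.7
```

```bash
python3 st.py
```

```text
16.6 [ 0.5201 -0.1015  0.1303] [ 3.1399e+00 -2.3000e-03  4.2340e-01] [-0.31  1.56  7.37] [ 0.302  0.108 -0.083] q6 0.726 und 17.610162120931584
turn [0.0003, -0.0004, -0.0] shift [-0.0024, -0.0018, -0.0] t 16.6 rot [ 3.1399e+00 -2.3000e-03  4.2340e-01]
```

send_rows:
  series:
    - [[0, 0, -0.003], [-0.0005, -0.0005, 0], 1]
    - [[0, 0, -0.006], [-0.001, -0.0008, 0], 1]
    - [[0, 0, -0.009], [-0.001, -0.0008, 0.0005], 1]
    - [[0, 0, -0.012], [-0.001, -0.0008, 0.0005], 1]
    - [[0, 0, -0.015], [-0.001, -0.0008, 0.0005], 1]
    - [[0, 0, -0.018], [-0.001, -0.0008, 0.0005], 1]
    - [[0, 0, -0.018], [-0.001, -0.0008, 0.0005], 1]

```text
t: 17.48
ee_pos: [0.5186, -0.1013, 0.1286]
eef_rot: [3.141, -0.001, 0.537]
force: [3.4, 0.8, 3.3]
gripper_width: 0.0569
gripper_force: 65.3
```

```bash
python3 st.py
```

```text
17.48 [ 0.5186 -0.1013  0.1286] [ 3.1407e+00 -5.0000e-04  5.3690e-01] [3.44 0.81 3.25] [ 0.066 -0.617  0.137] q6 0.612 und 15.901363386957524
turn [0.0001, -0.0001, -0.0] shift [0.0001, -0.0002, -0.0] t 17.48 rot [ 3.1407e+00 -5.0000e-04  5.3690e-01]
```

send_rows:
  series:
    - [[0, 0, 0], [0, 0, 0.001], 1]
    - [[0, 0, 0], [0, 0, 0.002], 1]
    - [[0, 0, 0], [0, 0, 0.003], 1]
    - [[0, 0, 0], [0, 0, 0.004], 1]
    - [[0, 0, 0], [0, 0, 0.004], 1]

```text
t: 18.1
ee_pos: [0.5189, -0.1012, 0.1273]
eef_rot: [3.141, -0.001, 0.537]
force: [3.3, 3.0, 8.7]
gripper_width: 0.0567
gripper_force: 65.9
```

```bash
python3 st.py
```

```text
18.1 [ 0.5189 -0.1012  0.1273] [ 3.1405e+00 -9.0000e-04  5.3700e-01] [3.26 2.95 8.7 ] [ 0.219 -0.486  0.26 ] q6 0.612 und 14.582198580257666
turn [0.0002, -0.0001, -0.0] shift [-0.0004, -0.0003, -0.0] t 18.1 rot [ 3.1405e+00 -9.0000e-04  5.3700e-01]
```

send_rows:
  series:
    - [[0, 0, -0.003], [-0.0004, -0.0003, 0], 1]
    - [[0, 0, -0.006], [-0.0004, -0.0003, 0], 1]
    - [[0, 0, -0.006], [-0.0004, -0.0003, 0], 1]

```text
t: 18.48
ee_pos: [0.5181, -0.1013, 0.1262]
eef_rot: [3.141, -0.0, 0.575]
force: [5.7, 0.3, 2.6]
gripper_width: 0.0566
gripper_force: 65.2
```

```bash
python3 st.py
```

```text
18.48 [ 0.5181 -0.1013  0.1262] [ 3.1411e+00 -1.0000e-04  5.7460e-01] [5.7  0.33 2.65] [ 0.003 -0.898  0.107] q6 0.574 und 13.52040991071074
turn [0.0001, -0.0, -0.0] shift [0.0009, 0.0004, 0.0] t 18.48 rot [ 3.1411e+00 -1.0000e-04  5.7460e-01]
```

send_rows:
  series:
    - [[0, 0, 0], [0.001, 0.0006, 0], 1]
    - [[0, 0, 0], [0.0018, 0.0011, 0.002], 1]
    - [[0, 0, 0], [0.0018, 0.0011, 0.004], 1]
    - [[0, 0, 0], [0.0018, 0.0011, 0.006], 1]
    - [[0, 0, 0], [0.0018, 0.0011, 0.006], 1]

```text
t: 19.1
ee_pos: [0.518, -0.1009, 0.1225]
eef_rot: [-3.14, 0.002, 0.574]
force: [2.2, -0.9, -1.9]
gripper_width: 0.0571
gripper_force: 64.8
```

```bash
python3 st.py
```

```text
19.1 [ 0.518  -0.1009  0.1225] [-3.1397e+00  1.9000e-03  5.7420e-01] [ 2.18 -0.91 -1.94] [-0.086 -0.289 -0.046] q6 0.576 und 9.788433845713525
turn [-0.0003, 0.0003, -0.0] shift [0.0007, 0.0011, -0.0] t 19.1 rot [-3.1397e+00  1.9000e-03  5.7420e-01]
```

send_rows:
  series:
    - [[0, 0, 0], [0.0003, 0.0005, 0.001], 1]
    - [[0, 0, 0], [0.0003, 0.0005, 0.002], 1]
    - [[0, 0, 0], [0.0003, 0.0005, 0.003], 1]
    - [[0, 0, 0], [0.0003, 0.0005, 0.003], 1]

```text
t: 19.6
ee_pos: [0.5189, -0.1012, 0.1216]
eef_rot: [-3.141, 0.001, 0.574]
force: [-0.1, 1.3, -2.3]
gripper_width: 0.0566
gripper_force: 64.8
```

```bash
python3 st.py
```

```text
19.6 [ 0.5189 -0.1012  0.1216] [-3.1408e+00  9.0000e-04  5.7440e-01] [-0.12  1.31 -2.29] [ 0.018  0.029 -0.018] q6 0.575 und 8.87354804162753
turn [-0.0001, 0.0001, -0.0] shift [-0.0005, -0.0002, 0.0] t 19.6 rot [-3.1408e+00  9.0000e-04  5.7440e-01]
```

send_rows:
  series:
    - [[0, 0, 0], [0, 0, 0.001], 1]
    - [[0, 0, 0], [0, 0, 0.002], 1]
    - [[0, 0, 0.005], [0, 0, 0.0025], 1]
    - [[0, 0, 0.01], [0, 0, 0.003], 1]
    - [[0, 0, 0.015], [0, 0, 0.003], 1]
    - [[0, 0, 0.02], [0, 0, 0.003], 1]
    - [[0, 0, 0.025], [0, 0, 0.003], 1]
    - [[0, 0, 0.03], [0, 0, 0.003], 1]
    - [[0, 0, 0.03], [0, 0, 0.003], 1]

```text
t: 20.72
ee_pos: [0.5193, -0.1014, 0.1205]
eef_rot: [3.141, 0.0, 0.385]
force: [0.8, -0.8, 3.4]
gripper_width: 0.0571
gripper_force: 65.3
```

```bash
python3 st.py
```

```text
20.73 [ 0.5193 -0.1014  0.1205] [3.1413e+00 1.0000e-04 3.8530e-01] [ 0.83 -0.81  3.39] [-0.097 -0.089  0.005] q6 0.764 und 7.773351946269408
turn [0.0, 0.0, 0.0] shift [-0.0012, -0.0009, -0.0] t 20.73 rot [3.1413e+00 1.0000e-04 3.8530e-01]
```

send_rows:
  series:
    - [[0, 0, 0.007], [-0.0002, 0, 0], 1]
    - [[0, 0, 0.014], [-0.0004, 0, 0.0003], 1]
    - [[0, 0, 0.021], [-0.0004, 0, 0.0006], 1]
    - [[0, 0, 0.028], [-0.0004, 0, 0.0008], 1]
    - [[0, 0, 0.035], [-0.0004, 0, 0.001], 1]
    - [[0, 0, 0.042], [-0.0004, 0, 0.0012], 1]
    - [[0, 0, 0.049], [-0.0004, 0, 0.0014], 1]
    - [[0, 0, 0.056], [-0.0004, 0, 0.0016], 1]
    - [[0, 0, 0.063], [-0.0004, 0, 0.0018], 1]
    - [[0, 0, 0.07], [-0.0004, 0, 0.002], 1]
    - [[0, 0, 0.077], [-0.0004, 0, 0.002], 1]
    - [[0, 0, 0.084], [-0.0004, 0, 0.002], 1]
    - [[0, 0, 0.09], [-0.0004, 0, 0.002], 1]
    - [[0, 0, 0.09], [-0.0004, 0, 0.002], 1]

```text
t: 22.48
ee_pos: [0.5191, -0.1013, 0.1196]
eef_rot: [3.142, 0.0, -0.179]
force: [0.3, 1.0, 5.7]
gripper_width: 0.0566
gripper_force: 65.5
```

```bash
python3 st.py
```

```text
22.48 [ 0.5191 -0.1013  0.1196] [ 3.1416e+00  1.0000e-04 -1.7930e-01] [0.26 0.95 5.68] [ 0.146  0.026 -0.002] q6 1.329 und 6.911244977893388
turn [0.0, 0.0, 0.0] shift [-0.0011, 0.0, 0.0] t 22.48 rot [ 3.1416e+00  1.0000e-04 -1.7930e-01]
```

send_rows:
  series:
    - [[0, 0, 0.006], [0, 0, 0], 1]
    - [[0, 0, 0.012], [-0.0002, 0, 0.0003], 1]
    - [[0, 0, 0.018], [-0.0002, 0, 0.0006], 1]
    - [[0, 0, 0.024], [-0.0002, 0, 0.0008], 1]
    - [[0, 0, 0.03], [-0.0002, 0, 0.001], 1]
    - [[0, 0, 0.036], [-0.0002, 0, 0.001], 1]
    - [[0, 0, 0.042], [-0.0002, 0, 0.001], 1]
    - [[0, 0, 0.042], [-0.0002, 0, 0.001], 1]

```text
t: 23.48
ee_pos: [0.5191, -0.1014, 0.1194]
eef_rot: [3.141, -0.0, -0.443]
force: [-0.9, 0.2, 6.3]
gripper_width: 0.0567
gripper_force: 65.7
```

```bash
python3 st.py
```

```text
23.48 [ 0.5191 -0.1014  0.1194] [ 3.1414e+00 -2.0000e-04 -4.4300e-01] [-0.87  0.19  6.31] [0.085 0.102 0.   ] q6 1.592 und 6.655409745181834
turn [0.0, -0.0, -0.0] shift [-0.0011, 0.0001, -0.0] t 23.48 rot [ 3.1414e+00 -2.0000e-04 -4.4300e-01]
```

send_rows:
  series:
    - [[0, 0, 0.003], [0, 0, 0], 1]
    - [[0, 0, 0.006], [0, 0, 0.0002], 1]
    - [[0, 0, 0.009], [0, 0, 0.0004], 1]
    - [[0, 0, 0.011], [0, 0, 0.0004], 1]
    - [[0, 0, 0.011], [0, 0, 0.0004], 1]

```text
t: 24.1
ee_pos: [0.5191, -0.1013, 0.1193]
eef_rot: [3.142, -0.0, -0.512]
force: [-0.7, 0.9, 7.1]
gripper_width: 0.0568
gripper_force: 65.8
```

```bash
python3 st.py
```

```text
24.1 [ 0.5191 -0.1013  0.1193] [ 3.1415 -0.     -0.5116] [-0.71  0.94  7.12] [0.204 0.193 0.111] q6 1.661 und 6.614555582219558
turn [0.0, -0.0, -0.0] shift [-0.001, 0.0003, -0.0] t 24.1 rot [ 3.1415 -0.     -0.5116]
```

send_rows:
  series:
    - [[0, 0, 0.002], [0, 0, 0], 1]
    - [[0, 0, 0.004], [0, 0, 0], 1]
    - [[0, 0, 0.006], [0, 0, 0], 1]
    - [[0, 0, 0.006], [0, 0, 0], 1]

```text
t: 24.6
ee_pos: [0.5191, -0.101, 0.1193]
eef_rot: [3.141, 0.0, -0.547]
force: [-1.0, 2.2, 7.9]
gripper_width: 0.0571
gripper_force: 65.9
```

```bash
python3 st.py
```

```text
24.6 [ 0.5191 -0.101   0.1193] [ 3.1414e+00  1.0000e-04 -5.4750e-01] [-1.03  2.18  7.92] [0.302 0.115 0.8  ] q6 1.697 und 6.610576957157485
turn [0.0, 0.0, 0.0] shift [-0.0007, 0.0008, 0.0] t 24.6 rot [ 3.1414e+00  1.0000e-04 -5.4750e-01]
```

send_rows:
  series:
    - [[0, 0, -0.0025], [0, 0, -0.001], 1]
    - [[0, 0, -0.0025], [0, 0, -0.001], 1]

```text
t: 24.85
ee_pos: [0.5191, -0.101, 0.1193]
eef_rot: [-3.141, 0.0, -0.534]
force: [0.5, 2.3, 5.9]
gripper_width: 0.0565
gripper_force: 65.6
```

```bash
python3 st.py
```

```text
24.85 [ 0.5191 -0.101   0.1193] [-3.1413e+00  2.0000e-04 -5.3360e-01] [0.5  2.34 5.95] [ 0.316 -0.079  0.396] q6 1.683 und 6.641379586376547
turn [-0.0, 0.0, -0.0] shift [-0.0007, 0.0008, -0.0] t 24.85 rot [-3.1413e+00  2.0000e-04 -5.3360e-01]
```

The cap is at the stop at 0.40 N m, which is hand-tight. I'll let go and back off straight up.

send_rows:
  series:
    - [[0, 0, -0.0025], [0, 0, 0], 0]
    - [[0, 0, -0.0025], [0, 0, 0], 0]
    - [[0, 0, -0.0025], [0, 0, 0], 0]
    - [[0, 0, -0.0025], [0, 0, 0], 0]
    - [[0, 0, -0.0025], [0, 0, -0.03], 0]
    - [[0, 0, -0.0025], [0, 0, -0.1], 0]
    - [[0, 0, -0.0025], [0, 0, -0.2], 0]
    - [[0, 0, -0.0025], [0, 0, -0.24], 0]
    - [[0, 0, -0.0025], [0, 0, -0.24], 0]
    - [[0, 0, -0.0025], [0, 0, -0.24], 0]
    - [[0, 0, -0.0025], [0, 0, -0.24], 0]
  grip_force: 20

```text
t: 26.22
ee_pos: [0.5181, -0.101, 0.2375]
eef_rot: [3.141, 0.003, -0.519]
force: [0.4, 0.7, -0.7]
gripper_width: 0.0854
gripper_force: 0.0
```

```bash
python3 - <<'E'
from h import *
s=get_state(); print(s['ee_pos'],s['force'],s['gripper_width'])
im,c=snap('wrist','w4.png'); snap('scene','s4.png')
a=cv2.resize(cv2.imread('pics/s4.png')[110:260,190:360],(400,353)); b=cv2.resize(cv2.imread('pics/w4.png')[100:340,190:460],(400,356))
v=np.zeros((356,800,3),np.uint8); v[:353,:400]=a; v[:,400:]=b; cv2.imwrite('pics/v4.png',v)
E
```

```text
[ 0.51805557 -0.10097891  0.2375062 ] [ 0.44262572  0.69843537 -0.71876965] 0.0854176026758183
```

View pics/v4.png

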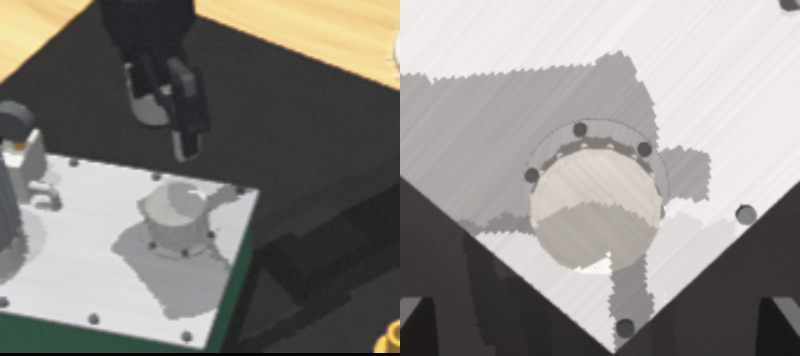

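The cap sits level and low on the flange, at (175,215) in the left panel and (597,205) in the right panel, and the gripper is clear above it. I'm handing the job in.

```bash
python3 -c "
from bench import *
print(job_done())"
```

```text
the job is handed in; nothing more can be done
None
```

The filler cap is back on the neck and the job is handed in at about 26 s: eased backward until it dropped in, then screwed about 64° forward to the stop and released level. The wrist moment briefly peaked at 0.8 N m at the stop, above hand-tight but below the 1 N m damage limit, and I eased it to 0.4 N m before letting go.

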